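# Switch the microscope's filter selector to blue and check the blue filter cartridge

## Task

The filter selector is on yellow: press the blue key fully home so that it latches and the yellow one pops up, sliding the key guard out of the way first if it is over or close beside the blue key, and press no other key. Then tug the blue cartridge in the filter magazine straight up by its tab with about 8 N for a second to confirm that it is retained, and let it settle back. Finally slide the guard so that it is centred over the blue key, leaving the other cartridges and everything else on the table as they are.

Things in the scene. Friction and masses are not known exactly. Their poses are not given: they have to be found in the camera images.
- bank: white selector bank, 90 (x) x 206 (y) x 46 mm high, black top; origin at its underside's centre. Five coloured keys in a row along its y, at y = -68, -34, 0, 34, 68 mm, x = 0; colour order varies. Interlocked: a key pressed fully latches and throws out the one that was down. Rails along the row at x = +-36 mm, tops 52 mm high
- guard (a joint): key guard sliding along the row, m: 0 = centred over the key place at bank y = -68 mm, 0.136 = over the one at +68 mm. A clear plate 82 mm (bank x) by 30 mm (bank y) across the bank, upper face 72 mm above the table, black feet at both ends, orange tab on top. Slides at about 1.2 N, stays where left; may start anywhere, over any key
- guard_grip (a point): centre of the top of the guard's orange upright tab, 102 mm above the table, on the guard's centre; the tab is 24 mm along bank x, 12 mm along bank y, 30 mm tall, and can be pushed along the row from either side; axes as the bank
- key_yellow (a joint): yellow key: 0 fully up, grows as it goes down (m); about 0.0075 to 0.008 latched down, 0.0095 at the bottom stop. Press to the bottom stop, which takes about 4 N (the stop itself is rigid), then let go: it stays latched; a half press frees the other key but does not latch this one
- key_blue (a joint): blue key: 0 fully up, grows as it goes down (m); about 0.0075 to 0.008 latched down, 0.0095 at the bottom stop. Press to the bottom stop, which takes about 4 N (the stop itself is rigid), then let go: it stays latched; a half press frees the other key but does not latch this one
- key_blue_top (a point): centre of the top face of the blue key's cap (30 mm along bank x, 24 mm along bank y), 62 mm above the table when up, about 54 mm when latched; axes as the bank
- key_red (a joint): red key: 0 fully up, grows as it goes down (m); about 0.0075 to 0.008 latched down, 0.0095 at the bottom stop. Press to the bottom stop, which takes about 4 N (the stop itself is rigid), then let go: it stays latched; a half press frees the other key but does not latch this one
- key_green (a joint): green key: 0 fully up, grows as it goes down (m); about 0.0075 to 0.008 latched down, 0.0095 at the bottom stop. Press to the bottom stop, which takes about 4 N (the stop itself is rigid), then let go: it stays latched; a half press frees the other key but does not latch this one
- key_white (a joint): white key: 0 fully up, grows as it goes down (m); about 0.0075 to 0.008 latched down, 0.0095 at the bottom stop. Press to the bottom stop, which takes about 4 N (the stop itself is rigid), then let go: it stays latched; a half press frees the other key but does not latch this one
- magazine: grey filter magazine, 66 (its x) x 190 (its y) x 45 mm high; origin at the centre of its underside, z up. Four filter cartridges stand in a row along its y axis at y = -66, -22, 22, 66 mm, x = 0; the order of the colours varies
- cart_blue (a joint): lift of the blue cartridge out of its seat: 0 seated, grows upwards (m). A captive spring resists with 1.2 N per mm and draws it back when let go, so an 8 N pull lifts it about 6 to 7 mm; hard end stop at 16 mm
- cart_blue_tab (a point): centre of the top of the blue cartridge's upright grip tab, 77 mm above the table when seated. The tab is 10 mm thick along magazine x, 24 mm wide along magazine y and 24 mm tall, on a flange 34 x 34 mm whose top is 53 mm above the table; axes as the magazine
- cart_yellow (a joint): lift of the yellow cartridge out of its seat: 0 seated, grows upwards (m). A captive spring resists with 1.2 N per mm and draws it back when let go, so an 8 N pull lifts it about 6 to 7 mm; hard end stop at 16 mm
- cart_red (a joint): lift of the red cartridge out of its seat: 0 seated, grows upwards (m). A captive spring resists with 1.2 N per mm and draws it back when let go, so an 8 N pull lifts it about 6 to 7 mm; hard end stop at 16 mm
- cart_green (a joint): lift of the green cartridge out of its seat: 0 seated, grows upwards (m). A captive spring resists with 1.2 N per mm and draws it back when let go, so an 8 N pull lifts it about 6 to 7 mm; hard end stop at 16 mm
- objective_white: bystander: standing microscope objective, black barrel with a white band, 32 mm diameter, 52 mm tall, 150 g. Leave alone
- objective_yellow: bystander: the same with a yellow band. Leave alone
- objective_red: bystander: the same with a red band. Leave alone
- oil_bottle: bystander: small amber bottle with white cap, 30 mm diameter, 75 mm tall. Leave alone
- filter_block: bystander: dark brown block 26 x 26 x 24 mm with a green glass on top. Leave alone
- slide_box: bystander: blue slide box with a white stripe, 85 x 34 x 30 mm, long along its x. Leave alone
- dish: bystander: clear round dish 84 mm diameter, 16 mm tall. Leave alone
- screwdriver: bystander: screwdriver 150 mm long, lying along its x; origin at its underside. Leave alone
Mind the look-alikes: they are no part of the job. Leave any red look-alike of the bank alone.

How it is judged:
On the way, in this order (a step that is already met when the one before it is completed fails the run):
1. blue key latched down and let go, all other keys up (value of joint key_blue between 0.0065 and 0.009 m and value of joint each of key_yellow, key_red, key_green, key_white below 0.002 m and contact force between the fingers and anything else below 0.5 N), for 0.2 s.
2. blue cartridge pulled up with about 8 N (5.4 to 12 N, a lift of 4.5 to 10 mm) for half a second, blue key still latched (value of joint cart_blue between 0.0045 and 0.01 m and value of joint key_blue between 0.0065 and 0.009 m and value of joint each of key_yellow, key_red, key_green, key_white below 0.002 m), for 0.5 s.
3. guard centred over the blue key within 8 mm (horizontal distance between guard_grip and key_blue_top below 0.008 m), for 0.2 s.
At the end, for the whole second after the job is handed in: the blue key is latched down (6.5 to 9 mm), all other keys are up (within 2 mm), every cartridge is seated (within 1.5 mm), the guard rests centred over the blue key within 8 mm (value of joint key_blue between 0.0065 and 0.009 m and value of joint each of key_yellow, key_red, key_green, key_white below 0.002 m and horizontal distance between guard_grip and key_blue_top below 0.008 m and velocity of joint guard between -0.005 and 0.005 m/s and value of joint each of cart_blue, cart_yellow, cart_red, cart_green below 0.0015 m); the robot touches nothing.
It fails at once if a red, green or white key pressed by more than 5 mm (value of joint any of key_red, key_green, key_white above 0.005 m).
It fails at once if blue cartridge pulled with more than about 16 N (lift over 13.5 mm) (value of joint cart_blue above 0.0135 m).
It fails at once if another cartridge lifted by more than 2.5 mm (value of joint any of cart_yellow, cart_red, cart_green above 0.0025 m).
It fails at once if a bystander shifted by more than 20 mm or tipped ((distance of objective_white from where it was at the start of the episode above 0.02 m or angle between objective_white's own z axis and vertical above 0.35 rad) or (distance of objective_yellow from where it was at the start of the episode above 0.02 m or angle between objective_yellow's own z axis and vertical above 0.35 rad) or (distance of objective_red from where it was at the start of the episode above 0.02 m or angle between objective_red's own z axis and vertical above 0.35 rad) or (distance of oil_bottle from where it was at the start of the episode above 0.02 m or angle between oil_bottle's own z axis and vertical above 0.35 rad) or (distance of filter_block from where it was at the start of the episode above 0.02 m or angle between filter_block's own z axis and vertical above 0.35 rad) or (distance of slide_box from where it was at the start of the episode above 0.02 m or angle between slide_box's own z axis and vertical above 0.35 rad) or (distance of dish from where it was at the start of the episode above 0.02 m or angle between dish's own z axis and vertical above 0.35 rad) or distance of screwdriver from where it was at the start of the episode above 0.02 m).
It also fails if it takes over 61 s, if anything falls off the work surface, if the arm or the gripper's body presses on something with over 40 N, if the wrist force passes 120 N, or if a joint passes its speed limit or range.

## Robot

A 6-joint arm with a two-finger parallel gripper is mounted at the origin on the work surface. World frame = base frame: x ahead of the robot, y to its left, z up, the work surface at z = 0. Lengths are in m, angles in rad, forces in N, time in s.
With the tool pointing down it reaches from about 0.225 to 0.875 m from the base axis. Payload 3.4 kg.
Tool frame: the origin (TCP) lies at the very end of the fingers, on their centre line; the grasp point (between the pads) lies 19 mm behind it (manip.grip_depth is the distance from the TCP to the grasp point, in m); y points along the fingers, x is the direction in which the jaws open and shut, and the axes are right-handed (so a half turn about y gives the same grasp; the last joint's range is limited). The gripper opens to 85 mm and grips with 20 to 120 N. Pads are 22 mm wide; open, the fingers measure 114 mm over their backs; the gripper's body (76 mm by 85 mm) begins 54 mm behind the grasp point. The pads swing forward as they close: fully open they stand 13 mm farther back than shut.
Start: joints at [-1.274, 0.276, 1.505, -0, 1.361, -0.121], TCP at [0.233, -0.526, 0.192] pointing down, gripper open.
Joint ranges: [-2.89, 2.89], [-0.75, 2.08], [0.22, 2.7], [-1.18, 4.32], [0.11, 2.71], [-2.7, 2.7]. Speed limits (rad/s): [2.57, 2.57, 3.14, 3.14, 3.14, 3.14].

## Interface

Orientations are given as a rotation vector (axis times angle).
In Python, from cell import manip gives the robot as it stands.
- The arm moves only by the tool play_rows, never from a script. Its argument "targets" is a list of rows, each an object with "delta_pos": the shift along the world's x, y, z in mm, a list of three; "roll": the turn about the world's z in rad; "hand": the gripper's target within -1 to 1 (shut at 1, half-way at 0, fully open at -1). A call has 1 to 12 rows; each row is the pose to reach, as a shift and turn from the pose commanded when the call began; what a row does not reach only later rows make up. A row lasts 1/8 s, in which the tool goes at most 62.5 mm and 10.7 degrees, less where a joint would pass 70% of its speed; a pose out of reach is approached as far as the arm can. A call with a gripper value outside its range is refused whole. The fingers move at their own pace and stop on an object; the grip force is fixed at half the most. Time passes only in rows, so rows that repeat a pose let the fingers close. It gives the time, the measured TCP pose, the force and the opening at its end, in the units of the state.
- manip.state(): the state, without advancing time (a new reading comes with each control period).
- manip.camera(name): name is "side" or "top" or "wrist"; returns a dict with "color" (400x640x3 uint8, blue, green, red), "K" (3x3 intrinsics, pixels), "R" (3x3) and "t" (3): a world point X has camera coordinates R X + t. Camera axes: x right, y down, z forward; pixel columns grow to the right and rows downward; lengths in m; the calibration is good to about 2 mm. A picture is of the moment at which its call begins. There is no depth.
- manip.close_job(): hands the job in, once; it reports no verdict.
The state is a dict: "time": time; "joints": joint angles; "joint_velocities": joint speeds; "effort": joint torques, N m; "tool_pos": TCP position; "eef_rot": TCP orientation; "ft_force": force on the tool from outside, world axes, zero at the start; "moment": the same for the moment, N m; "finger_gap": finger opening in m.
Only numpy, scipy, OpenCV 4.12 (cv2) and the standard library are available. Lean on these libraries where they do the work, as an engineer would, in place of code of your own. Each camera call takes 0.05 s, during which the arm holds its last target. There are 200 camera calls.

## Working session

There is one attempt and no reset: what is moved stays moved. The work goes in short steps, Python scripts to look and compute and a tool call to move; the robot and the scene stay as the last step left them, time stands still between calls to the robot, and variables do not carry over. Pictures are saved under pics/ and viewed, about 8 in all and at most 12, crops included, and the job is handed in when it is done.

Besides the shell and the picture viewer there is one more tool, called after "Request:" by a JSON object that holds its "op" and its "data", one argument or row to a line. play_rows: Moves the arm, as the interface text tells. Its arguments: {"type":"object","properties":{"targets":{"type":"array"}},"required":["targets"]}

```bash
mkdir -p pics; cat > h.py <<'E'
import cv2,numpy as np
from cell import manip
def snap(n,f):
    c=manip.camera(n); cv2.imwrite(f,c["color"]); np.savez(f[:-4]+".npz",**{k:np.array(c[k]) for k in("K","R","t","color")}); return c
def ray(c,uv,z):
    K,R,t=c["K"],c["R"],np.ravel(c["t"]); d=R.T@np.linalg.inv(K)@np.array([uv[0],uv[1],1.]); o=-R.T@t
    return o+d*(z-o[2])/d[2]
def proj(c,X):
    p=c["K"]@(c["R"]@np.array(X,float)+np.ravel(c["t"])); return p[:2]/p[2]
E
python3 - <<'E'
from h import *
for n in("top","side"):
    c=snap(n,f"pics/{n}0.png"); print(n,-np.array(c["R"]).T@np.ravel(c["t"]),c["K"][0][0])
s=manip.state();print(s["time"],s["tool_pos"],s["eef_rot"],s["ft_force"],s["finger_gap"])
E
```

```text
top [4.67743422e-01 8.87701028e-05 1.25646626e+00] 437.26061234002555
side [0.4171017  0.96599485 0.88976112] 514.5063272388053
0.1 [ 0.23311557 -0.52503183  0.19093744] [-1.37732684  0.89710184 -0.89500232] [ 0.98154435 -0.52120377  0.39635694] 0.08554291116465093
```

View pics/top0.png

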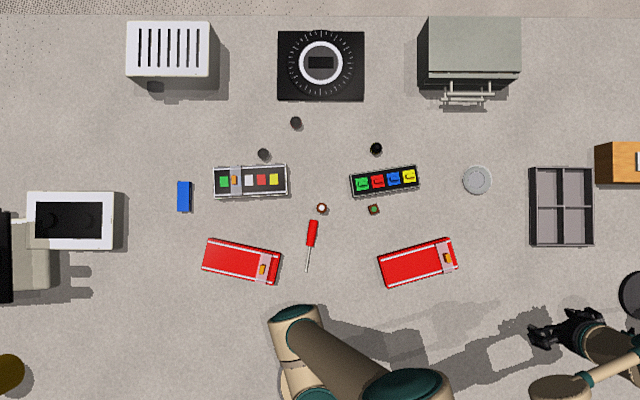

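View pics/side0.png

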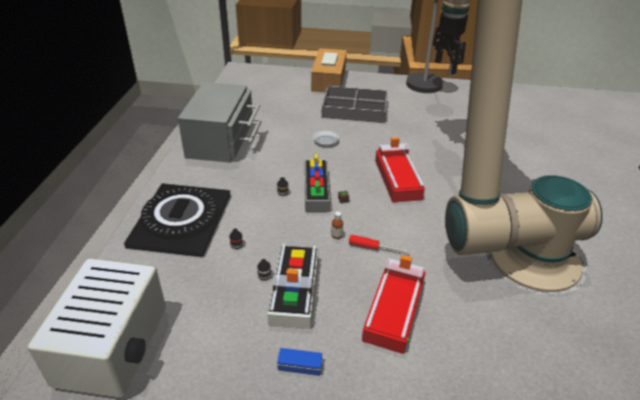

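The top view shows the bank around (251,181): green at 224, guard at about 235, white 249, red 261 and yellow 273. Blue appears to be under the guard. The magazine is around (385,181), with blue at (393,177). I'll enlarge both.

```bash
python3 - <<'E'
import cv2
a=cv2.imread("pics/top0.png")
cv2.imwrite("pics/c0.png",cv2.vconcat([cv2.resize(a[155:205,205:300],(760,400)[0:2] and (570,300),interpolation=cv2.INTER_CUBIC),cv2.resize(a[155:205,340:435],(570,300),interpolation=cv2.INTER_CUBIC)]))
E
```

```text
(no output)
```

View pics/c0.png

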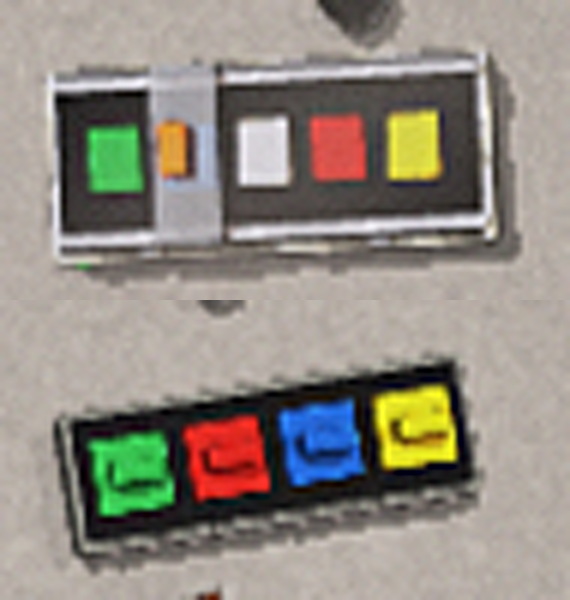

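Each key and cartridge is clear now: blue key place is between green and white, under the guard. I'll compute the poses.

```bash
cat > m.py <<'E'
from h import *
from scipy.spatial.transform import Rotation as Ro
c=np.load("pics/top0.npz"); hsv=cv2.cvtColor(c["color"],cv2.COLOR_BGR2HSV)
def cen(box,lo,hi,z):
    m=np.zeros(hsv.shape[:2],np.uint8);u0,u1,v0,v1=box
    m[v0:v1,u0:u1]=cv2.inRange(hsv,lo,hi)[v0:v1,u0:u1]
    n,l,s,ce=cv2.connectedComponentsWithStats(m); i=1+np.argmax(s[1:,4]); return ce[i],ray(c,ce[i],z)[:2],s[i,4]
B=(215,285,168,192);M=(350,420,165,195)
g,y,r,b=((50,90,90),(75,255,255)),((24,120,120),(34,255,255)),((0,120,90),(6,255,255)),((100,100,90),(125,255,255))
o=((8,150,120),(20,255,255)); w=((0,0,190),(179,40,255))
def line(P,ys):
    P=np.array(P);A=np.c_[np.ones(len(ys)),ys];k=np.linalg.lstsq(A,P,rcond=None)[0]; return k,P-A@k
ks=[cen(B,*g,.062),cen((242,256,174,187),*w,.062),cen((255,268,170,187),*r,.062),cen((268,282,170,187),*y,.0545)]
k,res=line([q[1] for q in ks],[.068,0,-.034,-.068]);d=k[1]
print("bank",k,np.hypot(*d),"yaw",np.arctan2(-d[0],d[1]),"\n",res*1e3,[q[2] for q in ks])
blue=k[0]+.034*d/np.hypot(*d);print("blue key",blue)
tb=cen(B,*o,.095);print("guard tab",tb, "along",(tb[1]-k[0])@d/np.hypot(*d))
cs=[cen(M,*q,.056) for q in(g,r,b,y)]
k2,res=line([q[1] for q in cs],[.066,.022,-.022,-.066]);d2=k2[1]
print("mag",k2,np.hypot(*d2),"yaw",np.arctan2(-d2[0],d2[1]),"\n",res*1e3,[q[2] for q in cs]);print("blue cart",k2[0]-.022*d2/np.hypot(*d2))
s=manip.state();R=Ro.from_rotvec(s["eef_rot"]).as_matrix();print(R.round(3),s["tool_pos"])
for dd,n in((d,"jaw||bank y"),(-np.array([-d2[1],d2[0]]),"jaw||mag x")):
    print(n,(np.arctan2(dd[1],dd[0])-np.arctan2(R[1,0],R[0,0])+np.pi/2)%np.pi-np.pi/2)
E
python3 m.py
```

```text
bank [[ 0.56348955  0.19628315]
 [-0.06253308  1.00367717]] 1.005623314795732 yaw 0.06222355114577638 
 [[ 0.16222482  0.18167984]
 [-0.41541175 -0.20624936]
 [ 0.18192422 -0.31422064]
 [ 0.07126271  0.33879016]] [np.int32(100), np.int32(87), np.int32(98), np.int32(90)]
blue key [0.56137532 0.23021736]
guard tab (array([233.41176471, 179.26470588]), array([0.56193083, 0.23081717]), np.int32(34)) along 0.03456411046878826
mag [[ 0.56796161 -0.17909223]
 [-0.16797645  0.98573778]] 0.999947526199528 yaw 0.16878552982591313 
 [[ 0.06845969  0.00978814]
 [-0.09196743 -0.25586449]
 [-0.02144421  0.48236455]
 [ 0.04495195 -0.23628821]] [np.int32(154), np.int32(161), np.int32(158), np.int32(144)]
blue cart [ 0.57165729 -0.2007796 ]
[[ 0.406 -0.001  0.914]
 [-0.914  0.002  0.406]
 [-0.002 -1.     0.   ]] [ 0.23311557 -0.52503183  0.19093744]
jaw||bank y -0.35556926364370867
jaw||mag x 1.321789041831325
```

Fit residuals are under 0.5 mm, and the guard sits exactly over blue. I'm moving above the guard tab with the jaws along the bank row.

Request:
{"op": "play_rows", "data": {
  "targets": [
    {"delta_pos":[165,378,10],"roll":-0.18,"hand":-1},
    {"delta_pos":[165,378,10],"roll":-0.18,"hand":-1},
    {"delta_pos":[165,378,10],"roll":-0.18,"hand":-1},
    {"delta_pos":[165,378,10],"roll":-0.18,"hand":-1},
    {"delta_pos":[165,378,10],"roll":-0.18,"hand":-1},
    {"delta_pos":[165,378,10],"roll":-0.18,"hand":-1},
    {"delta_pos":[165,378,10],"roll":-0.18,"hand":-1},
    {"delta_pos":[329,755,10],"roll":-0.356,"hand":-1},
    {"delta_pos":[329,755,10],"roll":-0.356,"hand":-1},
    {"delta_pos":[329,755,10],"roll":-0.356,"hand":-1},
    {"delta_pos":[329,755,10],"roll":-0.356,"hand":-1},
    {"delta_pos":[329,755,10],"roll":-0.356,"hand":-1}
  ]
}}

```text
time: 1.6
tool_pos: [0.5197, 0.1321, 0.2015]
eef_rot: [-1.239, 1.163, -1.164]
ft_force: [0.7, -0.3, 0.3]
finger_gap: 0.0852
```

Request:
{"op": "play_rows", "data": {
  "targets": [
    {"delta_pos":[0,0,0],"roll":0,"hand":-1},
    {"delta_pos":[0,0,0],"roll":0,"hand":-1}
  ]
}}

```text
time: 1.85
tool_pos: [0.5186, 0.13, 0.2011]
eef_rot: [-1.24, 1.164, -1.163]
ft_force: [0.6, -0.4, -0.2]
finger_gap: 0.0854
```

```bash
cat > p.py <<'E'
from h import *
from scipy.spatial.transform import Rotation as Ro
s=manip.state();R=Ro.from_rotvec(s["eef_rot"]).as_matrix()
a=np.arctan2(R[1,0],R[0,0]);w=lambda t:(t-a+np.pi/2)%np.pi-np.pi/2
p=np.array(s["tool_pos"])
print("t",s["time"],"p",(p*1e3).round(1),"F",np.round(s["ft_force"],2),"gap",round(s["finger_gap"]*1e3,1),"j",np.round(s["joints"],2))
print("to blue key",((np.array([.5614,.2302])-p[:2])*1e3).round(1),"roll",round(w(np.pi/2+.0622),3),"| to cart",((np.array([.5717,-.2008])-p[:2])*1e3).round(1),"roll",round(w(.1688),3),"tilt",R[2].round(3))
E
python3 p.py
```

```text
t 1.85 p [518.6 130.  201.1] F [ 0.61 -0.43 -0.19] gap 85.4 j [ 0.12  0.21  1.57 -0.    1.36  1.62]
to blue key [ 42.8 100.2] roll -0.001 | to cart [  53.1 -330.8] roll -1.465 tilt [ 0.001 -1.    -0.002]
```

Request:
{"op": "play_rows", "data": {
  "targets": [
    {"delta_pos":[43,100,0],"roll":0,"hand":-1},
    {"delta_pos":[43,100,0],"roll":0,"hand":-1},
    {"delta_pos":[43,100,0],"roll":0,"hand":-1},
    {"delta_pos":[43,100,-60],"roll":0,"hand":-1},
    {"delta_pos":[43,100,-60],"roll":0,"hand":-1}
  ]
}}

```text
time: 2.48
tool_pos: [0.5575, 0.2267, 0.1376]
eef_rot: [-1.248, 1.172, -1.162]
ft_force: [-0.1, 0.1, 0.5]
finger_gap: 0.0853
```

```bash
python3 p.py; python3 -c "
from h import *
c=snap('wrist','pics/w1.png');print(proj(c,[.5614,.2302,.102]),proj(c,[.5614,.2302,.062]),proj(c,[.5636,.1963,.062]))"
```

```text
t 2.475 p [557.5 226.7 137.6] F [-0.07  0.12  0.52] gap 85.3 j [ 0.27  0.36  1.52 -0.    1.27  1.78]
to blue key [3.9 3.5] roll 0.002 | to cart [  14.2 -427.5] roll -1.462 tilt [ 0.003 -1.    -0.012]
[316.34923702 195.89442017] [316.62625738 181.89029459] [354.60135692 181.66799944]
```

View pics/w1.png

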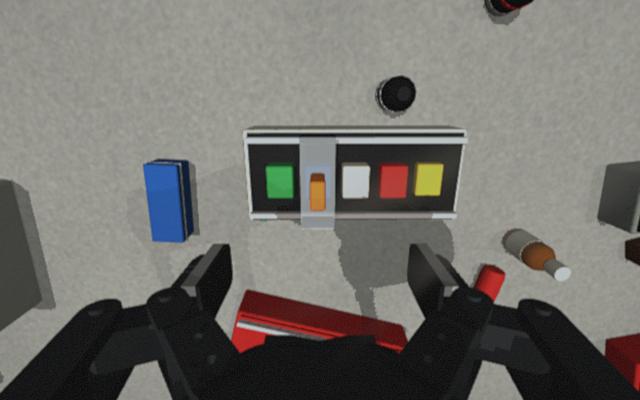

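Wrist view: the white key is at (355,181), as predicted, and the orange tab is centred on column 318 against 316 predicted. The estimate holds, so I'm descending around the tab.

Request:
{"op": "play_rows", "data": {
  "targets": [
    {"delta_pos":[0,0,0],"roll":0,"hand":-1},
    {"delta_pos":[0,0,-30],"roll":0,"hand":-1},
    {"delta_pos":[0,0,-50],"roll":0,"hand":-1},
    {"delta_pos":[0,0,-57],"roll":0,"hand":-1},
    {"delta_pos":[0,0,-57],"roll":0,"hand":-1},
    {"delta_pos":[0,0,-57],"roll":0,"hand":-1}
  ]
}}

```text
time: 3.28
tool_pos: [0.5635, 0.2304, 0.0863]
eef_rot: [-1.235, 1.162, -1.165]
ft_force: [-0.2, -0.1, -0.5]
finger_gap: 0.0855
```

```bash
python3 p.py
```

```text
t 3.275 p [563.5 230.4  86.3] F [-0.21 -0.13 -0.47] gap 85.5 j [ 0.27  0.4   1.59 -0.    1.15  1.78]
to blue key [-2.1 -0.2] roll 0.001 | to cart [   8.2 -431.2] roll -1.464 tilt [-0.    -1.     0.003]
```

Request:
{"op": "play_rows", "data": {
  "targets": [
    {"delta_pos":[-1,0,-6],"roll":0,"hand":-1},
    {"delta_pos":[-1,0,-6],"roll":0,"hand":-1},
    {"delta_pos":[-1,0,-6],"roll":0,"hand":0},
    {"delta_pos":[-1,0,-6],"roll":0,"hand":0.6},
    {"delta_pos":[-1,0,-6],"roll":0,"hand":1},
    {"delta_pos":[-1,0,-6],"roll":0,"hand":1},
    {"delta_pos":[-1,0,-6],"roll":0,"hand":1},
    {"delta_pos":[-1,0,-6],"roll":0,"hand":1},
    {"delta_pos":[-1,0,-6],"roll":0,"hand":1}
  ]
}}

```text
time: 4.4
tool_pos: [0.5613, 0.2302, 0.0787]
eef_rot: [-1.238, 1.164, -1.164]
ft_force: [-0.5, 0.3, 0.8]
finger_gap: 0.0
```

```bash
python3 p.py
```

```text
t 4.4 p [561.3 230.2  78.7] F [-0.48  0.25  0.75] gap 0.0 j [ 0.27  0.4   1.61 -0.    1.13  1.78]
to blue key [0.1 0. ] roll 0.0 | to cart [  10.4 -431. ] roll -1.464 tilt [ 0. -1. -0.]
```

The gap is 0, so the tab wasn't between the pads. Looking.

```bash
python3 -c "
from h import *
c=snap('wrist','pics/w2.png');a=c['color']
d=snap('side','pics/s2.png');b=cv2.resize(d['color'][230:340,240:350],(440,400),interpolation=cv2.INTER_CUBIC)
cv2.imwrite('pics/ws2.png',np.hstack([cv2.resize(a[60:300,150:510],(360*400//240//2*1,200)) if 0 else cv2.resize(a[60:310,180:460],(350,400)),b]))"
```

```text
(no output)
```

View pics/ws2.png

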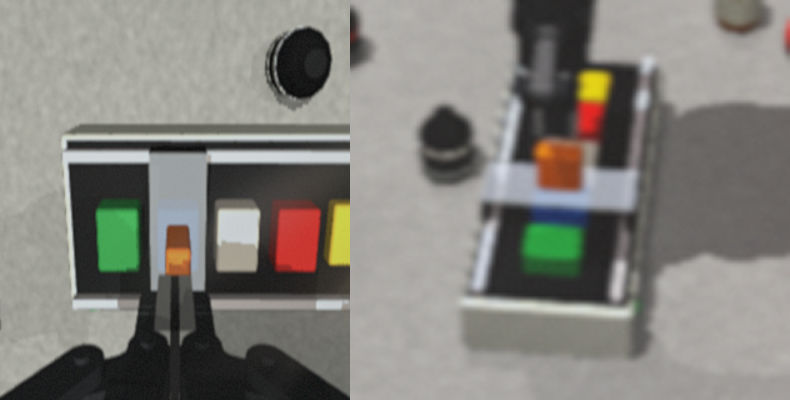

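```bash
python3 -c "
from h import *
p=np.array(manip.state()['tool_pos']);print(p)
w=np.load('pics/w2.npz');s=np.load('pics/s2.npz');t=np.load('pics/top0.npz')
f=lambda q:np.round([(q[0]-180)*1.25,(q[1]-60)*1.6]); g=lambda q:np.round([(q[0]-240)*4+350,(q[1]-230)*400/110])
for X in([*p],[.5614,.2302,.102],[.5614,.2302,.072],[.5593,.2641,.062],[.5636,.1963,.062]): print(f(proj(w,X)),g(proj(s,X)),proj(t,X).round(1))
for c in(w,s,t): print((-c['R'].T@c['t']).round(3))
"
```

```text
[0.56134347 0.23018391 0.07871311]
[176. 254.] [556. 174.] [234.8 180. ]
[176. 278.] [556. 146.] [233.1 179.2]
[176. 248.] [557. 182.] [235.3 180.2]
[116. 240.] [549. 238.] [223.6 181.1]
[236. 240.] [564. 151.] [248.4 179.8]
[0.635 0.236 0.262]
[0.417 0.966 0.89 ]
[0.468 0.    1.256]
```

```bash
python3 -c "
from h import *
w=np.load('pics/w2.npz');s=np.load('pics/s2.npz')
a=cv2.resize(w['color'][180:260,280:360],(400,400),interpolation=cv2.INTER_CUBIC)
b=cv2.resize(s['color'][220:300,260:340],(400,400),interpolation=cv2.INTER_CUBIC)
p=[.5613,.2302]
for im,c,o in((a,w,(280,180)),(b,s,(260,220))):
  for z in(.079,.102,.125):
    q=(proj(c,[*p,z])-o)*5; cv2.circle(im,tuple(int(v) for v in q),3,(255,0,255),-1)
cv2.imwrite('pics/z2.png',np.hstack([a,b]))"
```

```text
(no output)
```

View pics/z2.png

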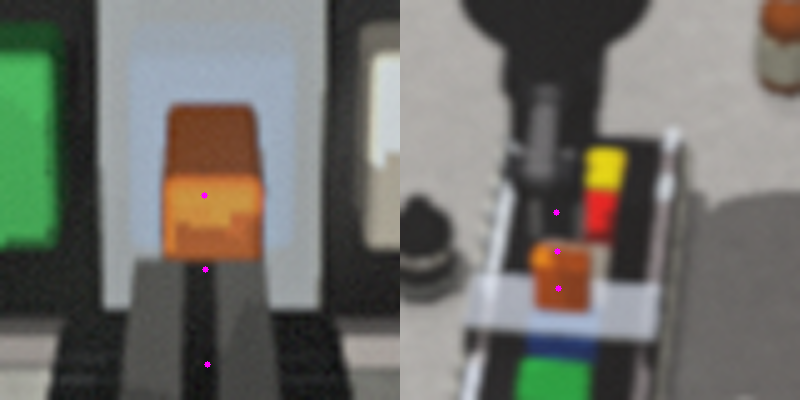

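```bash
python3 -c "
from h import *
w=np.load('pics/w1.npz');print(w['K'],w['R'].round(3),(-w['R'].T@w['t']).round(4))
p=np.array([.5575,.2267,.1376]);d=np.array([-.0622,.998,0])
for dz in(0,.013,.03,.05,.07):
  for h in(.0427,):
    print(dz,[proj(w,p+[0,0,dz]+s*h*d).round(0) for s in(1,-1)],[proj(w,p+[.011,0,dz]+s*h*d).round(0) for s in(1,-1)])
"
```

```text
[[299.61553772   0.         319.45663881]
 [  0.         299.61553772 191.92521776]
 [  0.           0.           1.        ]] [[ 0.06  -0.998  0.004]
 [-0.952 -0.056  0.3  ]
 [-0.3   -0.021 -0.954]] [0.6333 0.2329 0.3203]
0 [array([256., 219.]), array([386., 219.])] [array([256., 203.]), array([388., 203.])]
0.013 [array([252., 227.]), array([390., 227.])] [array([252., 210.]), array([393., 210.])]
0.03 [array([245., 240.]), array([397., 239.])] [array([245., 222.]), array([400., 221.])]
0.05 [array([236., 258.]), array([407., 257.])] [array([236., 238.]), array([411., 237.])]
0.07 [array([224., 281.]), array([420., 280.])] [array([223., 259.]), array([425., 258.])]
```

The wrist view explains the miss. The open pad tips at (231,245) and (409,245) put the real finger ends about 40 mm behind the reported TCP, so the fingers shut above the tab. I'll check that with a gentle touch on top of the tab (real height 102 mm), expecting contact at tool z of about 62.

Request:
{"op": "play_rows", "data": {
  "targets": [
    {"delta_pos":[0,0,-6],"roll":0,"hand":1},
    {"delta_pos":[0,0,-10],"roll":0,"hand":1},
    {"delta_pos":[0,0,-12],"roll":0,"hand":1},
    {"delta_pos":[0,0,-12],"roll":0,"hand":1}
  ]
}}

```text
time: 5.0
tool_pos: [0.5612, 0.2301, 0.0664]
eef_rot: [-1.238, 1.164, -1.163]
ft_force: [0.7, -0.5, -0.9]
finger_gap: -0.0
```

Request:
{"op": "play_rows", "data": {
  "targets": [
    {"delta_pos":[0,0,-2],"roll":0,"hand":1},
    {"delta_pos":[0,0,-2],"roll":0,"hand":1}
  ]
}}

```text
time: 5.25
tool_pos: [0.5613, 0.2302, 0.0646]
eef_rot: [-1.238, 1.164, -1.164]
ft_force: [0.6, 1.2, 0.5]
finger_gap: -0.0003
```

Request:
{"op": "play_rows", "data": {
  "targets": [
    {"delta_pos":[0,0,-2],"roll":0,"hand":1},
    {"delta_pos":[0,0,-2],"roll":0,"hand":1}
  ]
}}

```text
time: 5.5
tool_pos: [0.5612, 0.2302, 0.0626]
eef_rot: [-1.238, 1.164, -1.164]
ft_force: [1.1, -0.3, 0.8]
finger_gap: 0.0001
```

Request:
{"op": "play_rows", "data": {
  "targets": [
    {"delta_pos":[0,0,-2],"roll":0,"hand":1},
    {"delta_pos":[0,0,-2],"roll":0,"hand":1}
  ]
}}

```text
time: 5.75
tool_pos: [0.5615, 0.2302, 0.0624]
eef_rot: [-1.237, 1.163, -1.164]
ft_force: [-2.2, -0.0, 8.1]
finger_gap: -0.0003
```

```bash
python3 p.py; python3 -c "
from h import *
c=snap('side','pics/s3.png'); w=snap('wrist','pics/w3.png')
a=cv2.resize(w['color'][170:270,270:370],(400,400),interpolation=cv2.INTER_CUBIC)
b=cv2.resize(c['color'][200:300,250:350],(400,400),interpolation=cv2.INTER_CUBIC)
cv2.imwrite('pics/z3.png',np.hstack([a,b]))"
```

```text
t 5.75 p [561.5 230.2  62.4] F [-2.24 -0.03  8.11] gap -0.3 j [ 0.27  0.42  1.63 -0.    1.1   1.78]
to blue key [-0.1 -0. ] roll 0.0 | to cart [  10.2 -431. ] roll -1.464 tilt [-0.    -1.     0.001]
```

View pics/z3.png

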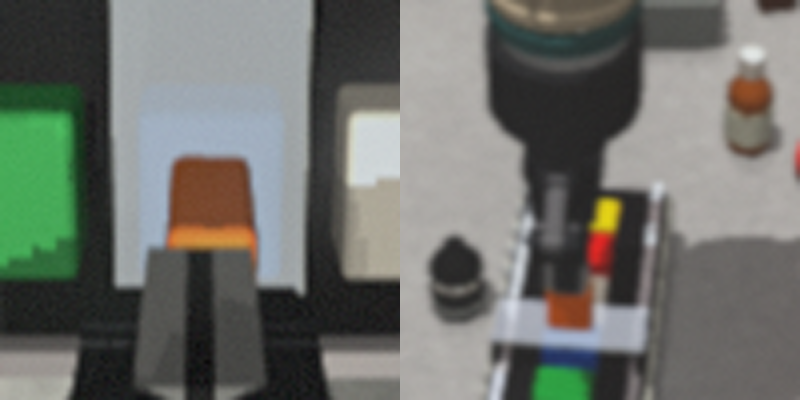

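Contact came at tool z 62.4 with 8 N, and the picture shows the shut fingers standing on the tab. The real finger end is therefore tool z + 39.5 mm. I'm backing up, opening, descending and grasping at a real tip height of about 80 mm.

Request:
{"op": "play_rows", "data": {
  "targets": [
    {"delta_pos":[0,0,15],"roll":0,"hand":0},
    {"delta_pos":[0,0,15],"roll":0,"hand":-0.5},
    {"delta_pos":[0,0,15],"roll":0,"hand":-0.5},
    {"delta_pos":[0,0,15],"roll":0,"hand":-0.5},
    {"delta_pos":[0,0,0],"roll":0,"hand":-0.5},
    {"delta_pos":[0,0,-12],"roll":0,"hand":-0.5},
    {"delta_pos":[0,0,-20],"roll":0,"hand":-0.5},
    {"delta_pos":[0,0,-20],"roll":0,"hand":1},
    {"delta_pos":[0,0,-20],"roll":0,"hand":1},
    {"delta_pos":[0,0,-20],"roll":0,"hand":1},
    {"delta_pos":[0,0,-20],"roll":0,"hand":1},
    {"delta_pos":[0,0,-20],"roll":0,"hand":1}
  ]
}}

```text
time: 7.35
tool_pos: [0.5618, 0.2302, 0.0414]
eef_rot: [-1.237, 1.163, -1.164]
ft_force: [0.1, -0.7, 3.0]
finger_gap: 0.0105
```

```bash
python3 p.py
```

```text
t 7.35 p [561.8 230.2  41.4] F [ 0.1  -0.69  2.99] gap 10.5 j [ 0.27  0.44  1.65 -0.    1.05  1.78]
to blue key [-0.4 -0. ] roll 0.0 | to cart [   9.9 -431. ] roll -1.464 tilt [ 0.    -1.     0.001]
```

Grasped, with a gap of 10.5 mm. Sliding the guard 72 mm along the row, away from blue towards red.

Request:
{"op": "play_rows", "data": {
  "targets": [
    {"delta_pos":[0.6,-10,0],"roll":0,"hand":1},
    {"delta_pos":[1.2,-20,0],"roll":0,"hand":1},
    {"delta_pos":[1.9,-30,0],"roll":0,"hand":1},
    {"delta_pos":[2.5,-40,0],"roll":0,"hand":1},
    {"delta_pos":[3.1,-50,0],"roll":0,"hand":1},
    {"delta_pos":[3.7,-60,0],"roll":0,"hand":1},
    {"delta_pos":[4.5,-72,0],"roll":0,"hand":1},
    {"delta_pos":[4.5,-72,0],"roll":0,"hand":1},
    {"delta_pos":[4.5,-72,0],"roll":0,"hand":1}
  ]
}}

```text
time: 8.48
tool_pos: [0.5662, 0.1565, 0.0413]
eef_rot: [-1.238, 1.163, -1.165]
ft_force: [-0.1, -1.0, 6.1]
finger_gap: 0.0103
```

Request:
{"op": "play_rows", "data": {
  "targets": [
    {"delta_pos":[0,0,0],"roll":0,"hand":-0.4},
    {"delta_pos":[0,0,0],"roll":0,"hand":-0.4},
    {"delta_pos":[0,0,0],"roll":0,"hand":-0.4},
    {"delta_pos":[0,0,50],"roll":0,"hand":-0.4},
    {"delta_pos":[0,0,50],"roll":0,"hand":1},
    {"delta_pos":[-4.5,72,50],"roll":0,"hand":1},
    {"delta_pos":[-4.5,72,50],"roll":0,"hand":1},
    {"delta_pos":[-4.5,72,50],"roll":0,"hand":1},
    {"delta_pos":[-4.5,72,50],"roll":0,"hand":1},
    {"delta_pos":[-4.5,72,50],"roll":0,"hand":1}
  ]
}}

```text
time: 9.72
tool_pos: [0.5613, 0.2291, 0.0905]
eef_rot: [-1.238, 1.164, -1.165]
ft_force: [-0.3, 0.6, -0.0]
finger_gap: -0.0002
```

```bash
python3 p.py; python3 -c "
from h import *
c=snap('wrist','pics/w4.png');cv2.imwrite('pics/w4c.png',cv2.resize(c['color'][100:300,200:500],(600,400)))
h=cv2.cvtColor(c['color'],cv2.COLOR_BGR2HSV);m=cv2.inRange(h,(105,120,60),(125,255,255));m[:,:270]=0;m[:,400:]=0
n,l,s,ce=cv2.connectedComponentsWithStats(m);i=1+np.argmax(s[1:,4]);print(s[i],ce[i],proj(c,[.5614,.2302,.062]),ray(c,ce[i],.062))"
```

```text
t 9.725 p [561.3 229.1  90.5] F [-0.27  0.6  -0.01] gap -0.2 j [ 0.27  0.39  1.59 -0.    1.16  1.78]
to blue key [0.1 1.1] roll 0.002 | to cart [  10.4 -429.9] roll -1.463 tilt [ 0.001 -1.    -0.   ]
[ 304  181   34   43 1359] [319.92347314 201.5334805 ] [319.23947634 204.35703786] [0.56365788 0.22982486 0.062     ]
```

View pics/w4c.png

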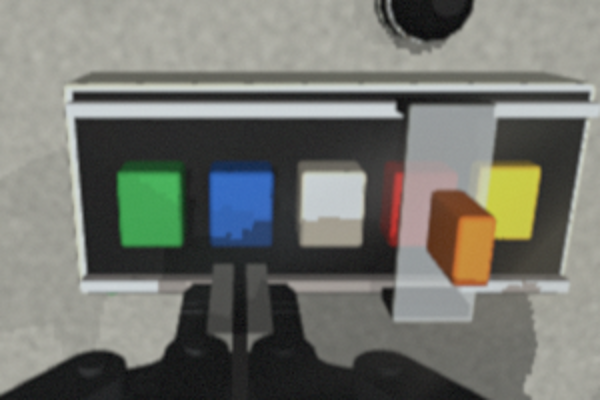

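The blue key is uncovered at about (240,205) in the crop, and the guard is over red. Pressing blue: contact is expected at tool z of about 22 and the bottom stop at about 13.

Request:
{"op": "play_rows", "data": {
  "targets": [
    {"delta_pos":[0,1,-40],"roll":0,"hand":1},
    {"delta_pos":[0,1,-60],"roll":0,"hand":1},
    {"delta_pos":[0,1,-66],"roll":0,"hand":1},
    {"delta_pos":[0,1,-70],"roll":0,"hand":1},
    {"delta_pos":[0,1,-74],"roll":0,"hand":1},
    {"delta_pos":[0,1,-77],"roll":0,"hand":1},
    {"delta_pos":[0,1,-79],"roll":0,"hand":1},
    {"delta_pos":[0,1,-79],"roll":0,"hand":1}
  ]
}}

```text
time: 10.78
tool_pos: [0.5618, 0.231, 0.0129]
eef_rot: [-1.237, 1.162, -1.164]
ft_force: [-2.1, -2.2, 7.7]
finger_gap: 0.0003
```

```bash
python3 p.py
```

```text
t 10.775 p [561.8 231.   12.9] F [-2.07 -2.24  7.71] gap 0.3 j [ 0.28  0.47  1.68 -0.    0.99  1.79]
to blue key [-0.4 -0.8] roll 0.0 | to cart [   9.9 -431.8] roll -1.464 tilt [ 0.    -1.     0.001]
```

Request:
{"op": "play_rows", "data": {
  "targets": [
    {"delta_pos":[0,0,-1],"roll":0,"hand":1},
    {"delta_pos":[0,0,-1],"roll":0,"hand":1},
    {"delta_pos":[0,0,10],"roll":0,"hand":1},
    {"delta_pos":[0,0,50],"roll":0,"hand":1},
    {"delta_pos":[0,0,100],"roll":0,"hand":1},
    {"delta_pos":[0,0,120],"roll":0,"hand":1},
    {"delta_pos":[0,0,120],"roll":0,"hand":1},
    {"delta_pos":[0,0,120],"roll":0,"hand":1}
  ]
}}

```text
time: 11.78
tool_pos: [0.5606, 0.2312, 0.1305]
eef_rot: [-1.239, 1.165, -1.163]
ft_force: [0.6, -0.2, -0.3]
finger_gap: 0.0
```

```bash
python3 p.py; python3 -c "
from h import *
c=snap('wrist','pics/w5.png');d=snap('side','pics/s5.png')
cv2.imwrite('pics/z5.png',np.hstack([cv2.resize(c['color'][120:260,230:440],(420,280),interpolation=cv2.INTER_CUBIC),cv2.resize(d['color'][230:330,260:335],(210,280),interpolation=cv2.INTER_CUBIC)]))"
```

```text
t 11.775 p [560.6 231.2 130.5] F [ 0.56 -0.22 -0.35] gap 0.0 j [0.28 0.36 1.53 0.   1.25 1.79]
to blue key [ 0.8 -1. ] roll 0.0 | to cart [  11.1 -432. ] roll -1.464 tilt [ 0.    -1.    -0.002]
```

View pics/z5.png

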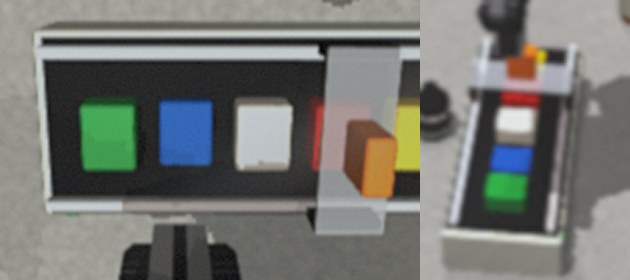

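Blue is latched: at crop (186,132) its side walls have gone, while white and green still show theirs. Moving over the blue cartridge.

Request:
{"op": "play_rows", "data": {
  "targets": [
    {"delta_pos":[11,-432,0],"roll":1.677,"hand":-1},
    {"delta_pos":[11,-432,0],"roll":1.677,"hand":-1},
    {"delta_pos":[11,-432,0],"roll":1.677,"hand":-1},
    {"delta_pos":[11,-432,0],"roll":1.677,"hand":-1},
    {"delta_pos":[11,-432,0],"roll":1.677,"hand":-1},
    {"delta_pos":[11,-432,0],"roll":1.677,"hand":-1},
    {"delta_pos":[11,-432,0],"roll":1.677,"hand":-1},
    {"delta_pos":[11,-432,0],"roll":1.677,"hand":-1},
    {"delta_pos":[11,-432,0],"roll":1.677,"hand":-1},
    {"delta_pos":[11,-432,0],"roll":1.677,"hand":-1},
    {"delta_pos":[11,-432,0],"roll":1.677,"hand":-1},
    {"delta_pos":[11,-432,0],"roll":1.677,"hand":-1}
  ]
}}

```text
time: 13.38
tool_pos: [0.572, -0.2005, 0.131]
eef_rot: [-1.566, -0.13, 0.132]
ft_force: [0.3, -0.2, 0.1]
finger_gap: 0.0855
```

```bash
python3 p.py; python3 -c "
from h import *
c=snap('wrist','pics/w6.png')
for X in([.5717,-.2008,.053],[.5717,-.2008,.077]):
  q=proj(c,X);print(q);cv2.circle(c['color'],tuple(int(round(v)) for v in q),2,(255,0,255),-1)
cv2.imwrite('pics/w6c.png',cv2.resize(c['color'][80:330,160:480],(640,500)))"
```

```text
t 13.375 p [ 572.  -200.5  131. ] F [ 0.26 -0.18  0.07] gap 85.5 j [-0.45  0.36  1.53  0.    1.25 -0.62]
to blue key [-10.6 430.7] roll 1.466 | to cart [-0.3 -0.3] roll 0.002 tilt [-0.001 -1.     0.001]
[318.72615205 187.56674426]
[318.61104518 195.47893565]
```

View pics/w6c.png

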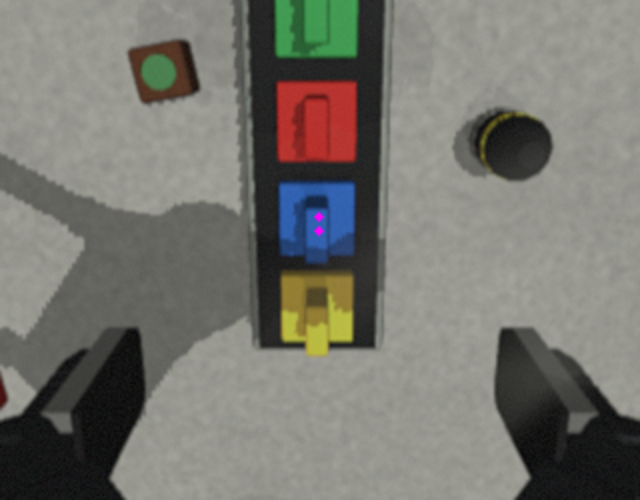

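The predicted dots sit on the blue tab at (318,217–231). Descending and gripping.

Request:
{"op": "play_rows", "data": {
  "targets": [
    {"delta_pos":[0,0,-50],"roll":0,"hand":-0.4},
    {"delta_pos":[0,0,-85],"roll":0,"hand":-0.4},
    {"delta_pos":[0,0,-105],"roll":0,"hand":-0.4},
    {"delta_pos":[0,0,-111],"roll":0,"hand":-0.4},
    {"delta_pos":[0,0,-111],"roll":0,"hand":-0.4},
    {"delta_pos":[0,0,-111],"roll":0,"hand":1},
    {"delta_pos":[0,0,-111],"roll":0,"hand":1},
    {"delta_pos":[0,0,-111],"roll":0,"hand":1},
    {"delta_pos":[0,0,-111],"roll":0,"hand":1},
    {"delta_pos":[0,0,-111],"roll":0,"hand":1}
  ]
}}

```text
time: 14.68
tool_pos: [0.5708, -0.2014, 0.0217]
eef_rot: [-1.568, -0.131, 0.134]
ft_force: [-4.0, -1.3, 5.4]
finger_gap: 0.0083
```

```bash
python3 p.py
```

```text
t 14.675 p [ 570.8 -201.4   21.7] F [-4.03 -1.34  5.41] gap 8.3 j [-0.45  0.46  1.68 -0.    1.01 -0.62]
to blue key [ -9.4 431.6] roll 1.464 | to cart [0.9 0.6] roll 0.0 tilt [-0.002 -1.    -0.001]
```

Gripped, with a gap of 8.3 mm and the tool at z 21.7 while seated. Pulling up in small steps.

Request:
{"op": "play_rows", "data": {
  "targets": [
    {"delta_pos":[0,0,2],"roll":0,"hand":1},
    {"delta_pos":[0,0,4],"roll":0,"hand":1},
    {"delta_pos":[0,0,6],"roll":0,"hand":1},
    {"delta_pos":[0,0,6],"roll":0,"hand":1}
  ]
}}

```text
time: 15.18
tool_pos: [0.5707, -0.2012, 0.0256]
eef_rot: [-1.567, -0.13, 0.135]
ft_force: [-3.0, -4.3, -5.5]
finger_gap: 0.0082
```

```bash
python3 p.py
```

```text
t 15.175 p [ 570.7 -201.2   25.6] F [-3.04 -4.33 -5.55] gap 8.2 j [-0.45  0.45  1.67 -0.    1.02 -0.62]
to blue key [ -9.3 431.4] roll 1.465 | to cart [1.  0.4] roll 0.0 tilt [-0.003 -1.     0.   ]
```

Request:
{"op": "play_rows", "data": {
  "targets": [
    {"delta_pos":[0,0,2],"roll":0,"hand":1},
    {"delta_pos":[0,0,3.5],"roll":0,"hand":1},
    {"delta_pos":[0,0,3.5],"roll":0,"hand":1}
  ]
}}

```text
time: 15.55
tool_pos: [0.5707, -0.2012, 0.0285]
eef_rot: [-1.567, -0.129, 0.135]
ft_force: [-3.2, -4.9, -8.1]
finger_gap: 0.0087
```

```bash
python3 p.py; python3 -c "
from h import *
c=snap('side','pics/s7.png')"
```

```text
t 15.55 p [ 570.7 -201.2   28.5] F [-3.25 -4.95 -8.07] gap 8.7 j [-0.45  0.45  1.67 -0.    1.03 -0.62]
to blue key [ -9.3 431.4] roll 1.465 | to cart [1.  0.4] roll 0.0 tilt [-0.003 -1.     0.   ]
```

8.1 N and a 6.8 mm lift, which is on target. Holding for over a second, then lowering to the seat.

Request:
{"op": "play_rows", "data": {
  "targets": [
    {"delta_pos":[0,0,0],"roll":0,"hand":1},
    {"delta_pos":[0,0,0],"roll":0,"hand":1},
    {"delta_pos":[0,0,0],"roll":0,"hand":1},
    {"delta_pos":[0,0,0],"roll":0,"hand":1},
    {"delta_pos":[0,0,0],"roll":0,"hand":1},
    {"delta_pos":[0,0,0],"roll":0,"hand":1},
    {"delta_pos":[0,0,0],"roll":0,"hand":1},
    {"delta_pos":[0,0,0],"roll":0,"hand":1},
    {"delta_pos":[0,0,0],"roll":0,"hand":1},
    {"delta_pos":[0,0,0],"roll":0,"hand":1}
  ]
}}

```text
time: 16.85
tool_pos: [0.5707, -0.2012, 0.0284]
eef_rot: [-1.567, -0.129, 0.135]
ft_force: [-3.9, -4.3, -9.1]
finger_gap: 0.0086
```

Request:
{"op": "play_rows", "data": {
  "targets": [
    {"delta_pos":[0,0,-3],"roll":0,"hand":1},
    {"delta_pos":[0,0,-6],"roll":0,"hand":1},
    {"delta_pos":[0,0,-8.5],"roll":0,"hand":1},
    {"delta_pos":[0,0,-8.5],"roll":0,"hand":1},
    {"delta_pos":[0,0,-8.5],"roll":0,"hand":-0.4},
    {"delta_pos":[0,0,-8.5],"roll":0,"hand":-0.4},
    {"delta_pos":[0,0,-8.5],"roll":0,"hand":-0.4},
    {"delta_pos":[0,0,-8.5],"roll":0,"hand":-0.4}
  ]
}}

```text
time: 17.85
tool_pos: [0.5727, -0.2007, 0.0218]
eef_rot: [-1.567, -0.133, 0.131]
ft_force: [-0.6, 0.4, -0.3]
finger_gap: 0.0597
```

Released. Rising, then going back over the guard tab.

Request:
{"op": "play_rows", "data": {
  "targets": [
    {"delta_pos":[0,0,55],"roll":0,"hand":-0.4},
    {"delta_pos":[0,0,100],"roll":0,"hand":-0.4},
    {"delta_pos":[-6.5,357,100],"roll":-1.677,"hand":-0.4},
    {"delta_pos":[-6.5,357,100],"roll":-1.677,"hand":-0.4},
    {"delta_pos":[-6.5,357,100],"roll":-1.677,"hand":-0.4},
    {"delta_pos":[-6.5,357,100],"roll":-1.677,"hand":-0.4},
    {"delta_pos":[-6.5,357,100],"roll":-1.677,"hand":-0.4},
    {"delta_pos":[-6.5,357,100],"roll":-1.677,"hand":-0.4},
    {"delta_pos":[-6.5,357,100],"roll":-1.677,"hand":-0.4},
    {"delta_pos":[-6.5,357,100],"roll":-1.677,"hand":-0.4},
    {"delta_pos":[-6.5,357,100],"roll":-1.677,"hand":-0.4},
    {"delta_pos":[-6.5,357,100],"roll":-1.677,"hand":-0.4}
  ]
}}

```text
time: 19.35
tool_pos: [0.5658, 0.1566, 0.1217]
eef_rot: [-1.237, 1.165, -1.165]
ft_force: [-0.7, 0.5, -0.5]
finger_gap: 0.06
```

Request:
{"op": "play_rows", "data": {
  "targets": [
    {"delta_pos":[0,0,0],"roll":0,"hand":-0.4},
    {"delta_pos":[0,0,0],"roll":0,"hand":-0.4}
  ]
}}

```text
time: 19.6
tool_pos: [0.5659, 0.1563, 0.1217]
eef_rot: [-1.238, 1.163, -1.163]
ft_force: [-0.5, -0.0, 0.5]
finger_gap: 0.0596
```

```bash
python3 p.py
```

```text
t 19.6 p [565.9 156.3 121.7] F [-0.47 -0.02  0.53] gap 59.6 j [0.15 0.34 1.59 0.   1.21 1.66]
to blue key [-4.5 73.9] roll -0.0 | to cart [   5.8 -357.1] roll -1.465 tilt [-0. -1.  0.]
```

Request:
{"op": "play_rows", "data": {
  "targets": [
    {"delta_pos":[0,0,-40],"roll":0,"hand":-0.4},
    {"delta_pos":[0,0,-65],"roll":0,"hand":-0.4},
    {"delta_pos":[0,0,-79],"roll":0,"hand":-0.4},
    {"delta_pos":[0,0,-79],"roll":0,"hand":-0.4},
    {"delta_pos":[0,0,-79],"roll":0,"hand":1},
    {"delta_pos":[0,0,-79],"roll":0,"hand":1},
    {"delta_pos":[0,0,-79],"roll":0,"hand":1},
    {"delta_pos":[0,0,-79],"roll":0,"hand":1},
    {"delta_pos":[0,0,-79],"roll":0,"hand":1}
  ]
}}

```text
time: 20.72
tool_pos: [0.5666, 0.1563, 0.0438]
eef_rot: [-1.236, 1.162, -1.164]
ft_force: [-0.4, 0.2, 5.6]
finger_gap: 0.0106
```

```bash
python3 p.py
```

```text
t 20.725 p [566.6 156.3  43.8] F [-0.35  0.22  5.6 ] gap 10.6 j [ 0.15  0.41  1.69 -0.    1.03  1.66]
to blue key [-5.2 73.9] roll 0.0 | to cart [   5.1 -357.1] roll -1.464 tilt [-0.    -1.     0.002]
```

Request:
{"op": "play_rows", "data": {
  "targets": [
    {"delta_pos":[-0.6,10,0],"roll":0,"hand":1},
    {"delta_pos":[-1.2,20,0],"roll":0,"hand":1},
    {"delta_pos":[-1.9,30,0],"roll":0,"hand":1},
    {"delta_pos":[-2.5,40,0],"roll":0,"hand":1},
    {"delta_pos":[-3.1,50,0],"roll":0,"hand":1},
    {"delta_pos":[-3.7,60,0],"roll":0,"hand":1},
    {"delta_pos":[-4.4,70,0],"roll":0,"hand":1},
    {"delta_pos":[-4.6,74,0],"roll":0,"hand":1},
    {"delta_pos":[-4.6,74,0],"roll":0,"hand":1},
    {"delta_pos":[-4.6,74,0],"roll":0,"hand":1}
  ]
}}

```text
time: 21.98
tool_pos: [0.562, 0.2309, 0.0438]
eef_rot: [-1.235, 1.163, -1.164]
ft_force: [-0.3, 0.7, 5.3]
finger_gap: 0.0106
```

```bash
python3 p.py
```

```text
t 21.975 p [562.  230.9  43.8] F [-0.29  0.68  5.25] gap 10.6 j [0.28 0.44 1.65 0.   1.05 1.78]
to blue key [-0.6 -0.7] roll 0.0 | to cart [   9.7 -431.7] roll -1.464 tilt [-0.001 -1.     0.002]
```

Centred to within 1 mm. Releasing, rising clear and checking with the cameras.

Request:
{"op": "play_rows", "data": {
  "targets": [
    {"delta_pos":[0,0,0],"roll":0,"hand":-0.4},
    {"delta_pos":[0,0,0],"roll":0,"hand":-0.4},
    {"delta_pos":[0,0,0],"roll":0,"hand":-0.4},
    {"delta_pos":[0,0,50],"roll":0,"hand":-0.4},
    {"delta_pos":[0,0,100],"roll":0,"hand":-0.4},
    {"delta_pos":[0,0,120],"roll":0,"hand":-0.4},
    {"delta_pos":[-60,-90,130],"roll":0,"hand":-0.4},
    {"delta_pos":[-120,-180,130],"roll":0,"hand":-0.4},
    {"delta_pos":[-180,-270,130],"roll":0,"hand":-0.4},
    {"delta_pos":[-180,-270,130],"roll":0,"hand":-0.4},
    {"delta_pos":[-180,-270,130],"roll":0,"hand":-0.4},
    {"delta_pos":[-180,-270,130],"roll":0,"hand":-0.4}
  ]
}}

```text
time: 23.48
tool_pos: [0.379, -0.0419, 0.1727]
eef_rot: [-1.237, 1.167, -1.167]
ft_force: [0.8, 0.6, -0.6]
finger_gap: 0.0597
```

```bash
python3 p.py; python3 -c "
from h import *
t=snap('top','pics/t9.png');d=snap('side','pics/s9.png')
f=lambda i,r,c,s:cv2.resize(i[r[0]:r[1],c[0]:c[1]],s,interpolation=cv2.INTER_CUBIC)
cv2.imwrite('pics/z9.png',np.vstack([np.hstack([f(t['color'],(155,205),(205,300),(475,250)),f(d['color'],(235,335),(260,330),(175,250)),]),np.hstack([f(t['color'],(155,205),(340,435),(475,250)),f(d['color'],(145,215),(295,344),(175,250))])]))
h=cv2.cvtColor(t['color'],cv2.COLOR_BGR2HSV)
m=cv2.inRange(h,(8,150,120),(20,255,255));m[:168]=0;m[192:]=0;m[:,:215]=0;m[:,285:]=0
n,l,s,ce=cv2.connectedComponentsWithStats(m);i=1+np.argmax(s[1:,4]);print(ray(t,ce[i],.095),ce[i])"
```

```text
t 23.475 p [379.  -41.9 172.7] F [ 0.75  0.59 -0.62] gap 59.7 j [-0.29 -0.01  1.9  -0.    1.25  1.22]
to blue key [182.4 272.1] roll 0.005 | to cart [ 192.7 -158.9] roll -1.459 tilt [ 0.001 -1.    -0.001]
[0.56164736 0.23320376 0.095     ] [232.51515152 179.36363636]
```

View pics/z9.png

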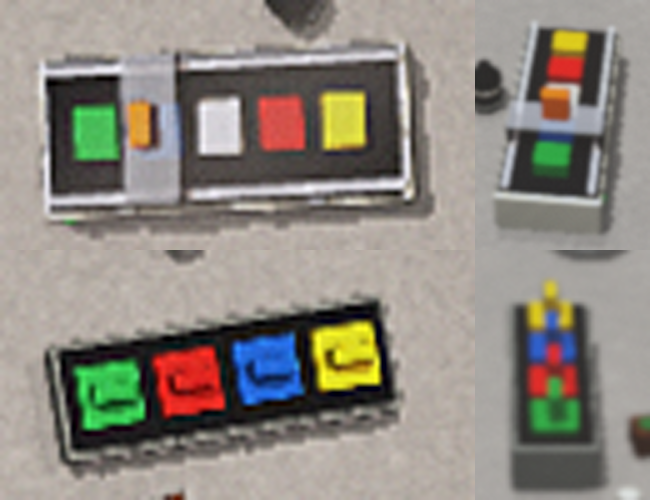

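The guard is over the blue place: its plate centre is at column 235.2, against 235.3 predicted. The tab reads 3 mm from the blue key, within the 8 mm limit. All cartridges are seated, and yellow looks up. Handing in.

```bash
python3 -c "
from cell import manip
print(manip.close_job())"
```

```text
the job is handed in; nothing more can be done
None
```

All three steps are done and the job is handed in, at about 23.5 s of the 61 s allowed. No verdict was reported.

- **Key:** The guard was over blue, so I gripped its tab and slid it 72 mm aside. I then pressed blue to its stop with about 8 N. After letting go, the wrist picture showed it sunk. I could not read the key travels. Yellow being up is judged by eye from the final top and side pictures.
- **Cartridge:** I pulled the blue cartridge up with 8–9 N, a lift of about 6.7 mm, for over a second. I lowered it back, and the last pictures show all four seated.
- **Guard:** I slid it back and let go with the tool within 1 mm of the blue key centre. The final top picture puts the plate dead on, but the orange tab reads 3 mm off along the row. That is a disagreement at the limit of the picture, and still inside the 8 mm limit.

**Failed first attempt:** My first grasp of the guard closed on air. The real finger ends sit about 39.5 mm behind the reported TCP, which contradicts the stated tool frame. I confirmed this with an 8 N touch on top of the guard tab and corrected every later height for it.

I saw no bystander moved, but I checked only those near the bank and magazine at the end.

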